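Slide a slotted shim off the granite edge and load it in the checking nest

ROBOT

A 6-joint arm with a two-finger parallel gripper is mounted at the origin on a cart in front of the work surface, level with it; the furniture and walls round the work are solid. World frame = base frame: x ahead of the robot, y to its left, z up, the work surface at z = 0. Lengths are in m, angles in rad, forces in N, time in s.
With the tool pointing down it reaches from about 0.35 to 0.775 m from the base axis. Payload 7.3 kg.
Tool frame: the origin (TCP) lies at the centre of the arm's flange, where the gripper is bolted on; the fingertips stand 178 mm ahead of it and the grasp point (between the pads) lies 159 mm ahead of it (tip_extent is the distance from the TCP to the fingertips, in m); z points along the fingers, y is the line along which they close (so a half turn about z gives the same grasp; the last joint's range is limited). The gripper opens to 92 mm and grips with 3 to 60 N. Pads are 19 mm wide; open, the fingers measure 130 mm over their backs; the gripper's body (75 mm by 190 mm) begins 47 mm behind the grasp point.
Start: joints at [-1.487, 0.342, 1.524, -0, 1.275, -0.146], TCP at [0.12, -0.511, 0.405] pointing down, gripper open.
Joint ranges: [-2.53, 2.53], [-0.77, 2.02], [0.04, 2.7], [-1, 4.14], [0.28, 2.66], [-3.11, 3.11]. Speed limits (rad/s): [2.57, 2.57, 3.14, 3.14, 3.14, 3.14].

INTERFACE

Orientations are given as [roll, pitch, yaw] about the fixed x, y, z axes, in that order (R = Rz(yaw) Ry(pitch) Rx(roll)).
In Python, from cell import * gives the robot as it stands.
- The arm moves only by the tool arm_command, never from a script. Its arguments are lists of equal length, an entry for each row: "xyz": the shift along the world's x, y, z in mm, a list of three; "spin": the turn about the world's z in degrees. In form: {"xyz": [[tx, ty, tz], ...], "spin": [spin, ...]}. A call has 1 to 20 rows; each row shifts and turns the commanded pose from where the row before left it; what a row does not reach is not made up. A row lasts 1/10 s, in which the tool goes at most 50 mm and 8.59 degrees, less where a joint would pass 70% of its speed; a pose out of reach is approached as far as the arm can. A call with a gripper value outside its range is refused whole. "jaw" is the opening, from -1 (shut) to 1 (fully open), set as the call begins (left out, the last holds). The fingers move at their own pace and stop on an object; "squeeze" is the grip in N (left out, the last holds). Time passes only in rows, so rows that do not move let the fingers close. It gives the time, the measured TCP pose, the force, the opening and the grip force at its end, in the units of the state.
- observe(): the state, without advancing time (a new reading comes with each control period).
- read_camera(name): name is "side" or "top"; returns a dict with "img" (480x640x3 uint8, red, green, blue), "depth" (480x640 float32, m along the optical axis (not along the pixel's ray), 0 where there is no reading), "fx", "fy", "cx", "cy" (pixels), "world_from_camera" (4x4, takes a point from camera to world coordinates). Camera axes: x right, y up, looking along -z (the intrinsics and any distortion apply to the point x, -y, -z); pixel columns grow to the right and rows downward; lengths in m; the calibration is good to about 2 mm. A picture is of the moment at which its call begins.
- hand_in(): hands the job in; it is judged then, once.
The state is a dict: "time": time; "qpos": joint angles; "qvel": joint speeds; "joint_efforts": joint torques, N m; "tool_pos": TCP position; "tool_rot": TCP orientation; "contact_force": force on the tool from outside, world axes, zero at the start; "torque": the same for the moment, N m; "opening": finger opening in m; "grip_force": force on a finger pad.
Only numpy, scipy, OpenCV 4.12 (cv2) and the standard library are available. Lean on these libraries where they do the work, as an engineer would, in place of code of your own. Each camera call takes 0.05 s, during which the arm holds its last target. There are 200 camera calls.

TASK

Slide the thin aluminium shim along the black granite plate until its solid end overhangs the edge nearest the robot far enough to be gripped there by its two long sides, still lying flat. Then carry it to the blue riser, lay it down centred and flat on the riser and let go; then take it again across its middle and set it flat and fully down between the orange walls of the checking nest. Last, with the shim lying in the nest, push the nest's green button fully in and let go of it, leaving the shim seated and the white spool and the white tin undisturbed.

Things in the scene. Friction and masses are not known exactly. Their poses are not given: they have to be found in the camera images.
- shim: Loose aluminium shim, 120 x 56 x 2.5 mm, 60 g. Origin: underside centre of the 120 x 56 outline; x along the length. The -x end, toward the robot, is solid; a slot 16 mm wide, 40 mm long opens at the +x end; mass centre at x = -4 mm. Starts flat on the granite, turned up to 0.25 rad on it, not overhanging; too thin to grip by its sides there. Fingertips pressed on it (about 10 N) drag it along.
- shim_end (a point): Middle of the top edge of the shim's solid -x end.
- granite: Fixed black granite surface plate, 200 (x) x 150 (y) mm, top lapped smooth, slippery (friction about 0.3), at 50 mm above the worktop. Origin: centre of its underside; its -x side is the edge nearest the robot, its x axis is within 0.2 rad of the world's.
- granite_edge (a point): Middle of the granite's top edge nearest the robot (granite frame -100, 0, 50 mm); axes as the granite's.
- riser: Fixed blue set-down block. Origin: centre of its underside. Flat top 50 mm up, 90 mm (x) by 34 mm (y): narrower than the shim, so a shim laid lengthwise along x, middle over middle, leaves its long sides free for fingers. Foot 110 x 50 x 8 mm. Riser and nest may have changed places.
- nest: Fixed checking nest, grey base 10 mm thick, x -130 to +76 mm, 86 mm wide. Origin: underside, below the centre of the shim's place. White pads at x = -42 and +42 mm carry the shim at 24 mm. Orange walls 36 mm high: inner faces at x = +-63 mm and, for |x| 34 to 58 mm, at y = +-31 mm (7 mm thick); the middle 68 mm is open for fingers down to the base. Shim's length along x, either way round.
- nest_floor (a point): Centre of the shim's place in the nest, at the height of the pad tops (24 mm above the nest's origin); axes as the nest's.
- start_button_top (a point): Centre of the top face of the green round sprung push button, 28 mm across, in a black housing on the nest's base at nest x = -102 mm, y = 0, top 32 mm above the nest's origin; push straight down.
- start_button (a joint): Travel of the green button in m: 0 out, 0.006 fully in; fully in takes about 5 N; it springs back.
- flux_tin: Loose white round tin, 50 mm across, 19 mm high, behind the work. Origin: centre of the underside. Leave alone.
- solder_spool: Loose spool, white with black flanges, 52 mm across, 38 mm high, behind the work. Origin: centre of the underside. Leave alone.
Not all that is in view belongs to the job. Of the things shaped like the riser, the blue one is meant.

How it is judged:
On the way, in this order (a step that is already met when the one before it is completed fails the run):
1. the shim lies flat on the granite with its solid end at least 20 mm past the near edge (x of shim_end in the frame of granite_edge below -0.02 m and x of shim in the frame of granite_edge above 0 m and height (world z) of shim between 0.0485 and 0.0515 m and angle between shim's own z axis and vertical below 0.03 rad), for 0.2 s.
2. the shim lies flat and released on the riser, its middle within 20 mm along and 12 mm across of the riser's middle (x of shim in the frame of riser between -0.02 and 0.02 m and y of shim in the frame of riser between -0.012 and 0.012 m and z of shim in the frame of riser between 0.048 and 0.052 m and angle between shim's own z axis and vertical below 0.04 rad and contact force between the fingers and shim below 0.3 N), for 0.2 s.
3. the shim lies flat on the nest's pads, released (horizontal distance between shim and nest_floor below 0.006 m and z of shim in the frame of nest_floor below 0.002 m and angle between the x axis of shim and the x axis of nest, either way round below 0.14 rad and angle between shim's own z axis and vertical below 0.04 rad and contact force between the fingers and shim below 0.3 N), for 0.2 s.
4. the green button is pushed fully in with the shim in the nest (value of joint start_button above 0.005 m and horizontal distance between shim and nest_floor below 0.006 m and z of shim in the frame of nest_floor below 0.002 m), for 0.05 s.
At the end, for the whole second after the job is handed in: The shim is at rest flat on the nest's pads (within 2 mm in height and 0.04 rad of level), its centre within 6 mm of the nest's centre and its length within 0.14 rad of the nest's, either way round, and the green button has sprung back out (under 1.5 mm in) (horizontal distance between shim and nest_floor below 0.006 m and z of shim in the frame of nest_floor between -0.002 and 0.002 m and angle between the x axis of shim and the x axis of nest, either way round below 0.14 rad and angle between shim's own z axis and vertical below 0.04 rad and linear speed of shim below 0.01 m/s and value of joint start_button below 0.0015 m); the robot touches nothing.
It fails at once if the spool is moved more than 20 mm (distance of solder_spool from where it was at the start of the episode above 0.02 m).
It fails at once if the white tin is moved more than 20 mm (distance of flux_tin from where it was at the start of the episode above 0.02 m).
It fails at once if the shim falls to the worktop or floor (height (world z) of shim below 0.015 m).
It also fails if it takes over 67 s, if anything falls off the work surface, if the arm or the gripper's body presses on something with over 40 N, if the wrist force passes 120 N, or if a joint passes its speed limit or range.

## Working session

There is one attempt and no reset: what is moved stays moved. The work goes in short steps, Python scripts to look and compute and a tool call to move; the robot and the scene stay as the last step left them, time stands still between calls to the robot, and variables do not carry over. Pictures are saved under pics/ and viewed, at most 10 in all, crops included, and the job is handed in when it is done.

Besides the shell and the picture viewer there is one more tool, called after "Call:" as name(argument=value, ...), one argument or row to a line, values as JSON. arm_command: Moves the arm, as the interface text tells. Its arguments: {"type":"object","properties":{"xyz":{"type":"array","items":{"type":"array","items":{"type":"number"}}},"spin":{"type":"array","items":{"type":"number"}},"jaw":{"type":"number"},"squeeze":{"type":"number"}},"required":["xyz","spin"]}

```bash
mkdir -p pics; ls
python3 - <<'E'
from cell import *
import cv2,numpy as np
s=observe();print(s)
for n in("top","side"):
    c=read_camera(n);np.savez(f"{n}0.npz",**c)
    cv2.imwrite(f"pics/{n}0.png",c["img"][:,:,::-1]);print(n,c["fx"],c["cx"],c["cy"],c["world_from_camera"],[k for k in c])
E
```

```text
pics
{'time': 0.0, 'qpos': array([-1.48698096e+00,  3.42709201e-01,  1.52501452e+00, -3.39879281e-05,
        1.27540335e+00, -1.45981613e-01]), 'qvel': array([ 2.02874669e-03,  1.44590813e-03, -6.68489853e-04, -1.20144654e-03,
       -6.59982181e-05, -3.41893128e-04]), 'joint_efforts': array([ 6.48721107e-04, -4.31244063e+01, -2.44215757e+01,  7.18913111e-02,
        5.58936386e-02, -1.33045824e-04]), 'tool_pos': array([ 0.1195993 , -0.51105357,  0.40405265]), 'tool_rot': array([-3.14006982e+00, -1.91048225e-04,  2.29806754e-01]), 'contact_force': array([-0.32194296,  0.45038577, -0.50166415]), 'torque': array([0.00602758, 0.01101893, 0.01177435]), 'grip_force': 0.0, 'opening': 0.09277828350601947}
top 487.37961733748693 313.69890263715837 241.99050157446933 [[ 1.78069345e-02  9.94360482e-01 -1.04547338e-01  4.94646877e-01]
 [-9.99749952e-01  1.62931680e-02 -1.53155457e-02  1.52888390e-04]
 [-1.35257660e-02  1.04793919e-01  9.94401975e-01  1.08189283e+00]
 [ 0.00000000e+00  0.00000000e+00  0.00000000e+00  1.00000000e+00]] ['img', 'depth', 'fx', 'fy', 'cx', 'cy', 'world_from_camera']
side 460.0083312032943 330.4497755678892 246.41148590123044 [[ 0.99548013  0.054739   -0.07760767  0.52659167]
 [-0.09476207  0.51846878 -0.84982956 -0.71316001]
 [-0.00628167  0.8533427   0.52131255  0.51342925]
 [ 0.          0.          0.          1.        ]] ['img', 'depth', 'fx', 'fy', 'cx', 'cy', 'world_from_camera']
```

View pics/top0.png

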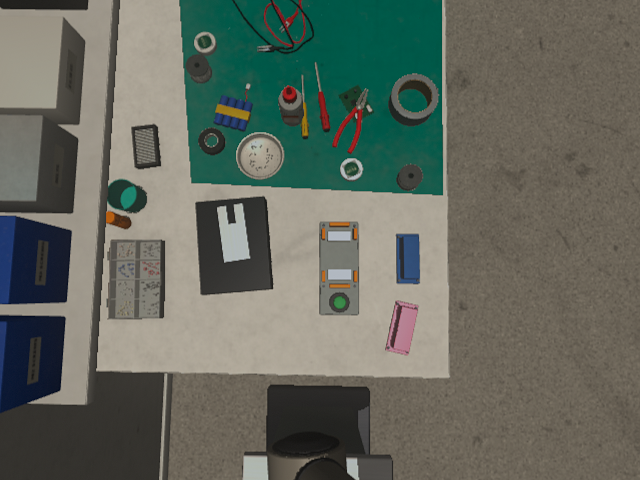

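View pics/side0.png

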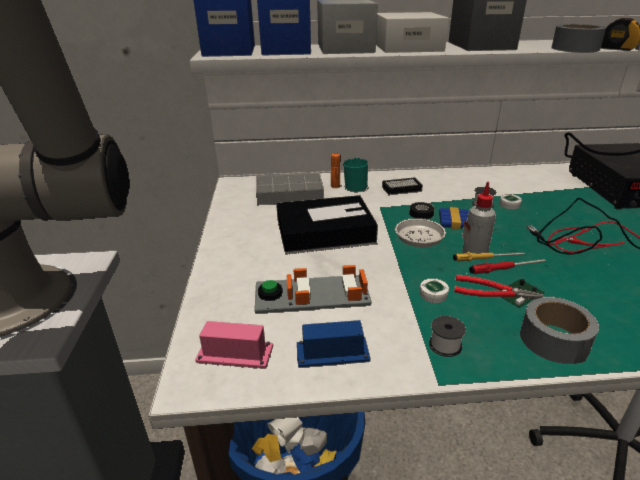

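Top view: the black granite is at (234,245) with the shim at (233,233), slot upward (+x). The nest is at (339,268) with the green button at (339,302). There are two riser-shaped blocks, blue at (408,259) and pink at (402,327). The blue one is meant, since the task names that colour. Next I measure everything and make one enlarged crop to confirm.

```bash
cat > h.py <<'E'
import numpy as np,cv2
from cell import *
def cloud(c):
    v,u=np.mgrid[:480,:640]; d=c["depth"]
    P=np.stack([(u-c["cx"])/c["fx"]*d,-(v-c["cy"])/c["fy"]*d,-d],-1)
    T=c["world_from_camera"]; return P@T[:3,:3].T+T[:3,3]
def rays(c,uv,z):
    uv=np.atleast_2d(uv).astype(float)
    D=np.stack([(uv[:,0]-c["cx"])/c["fx"],-(uv[:,1]-c["cy"])/c["fy"],-np.ones(len(uv))],-1)
    T=c["world_from_camera"];D=D@T[:3,:3].T;o=T[:3,3]
    return (o+D*((z-o[2])/D[:,2])[:,None])[:,:2]
def rect(c,mask,z):
    """largest blob in mask -> centre, (long,short), angle of long axis (deg, -90..90)"""
    n,l,s,_=cv2.connectedComponentsWithStats(mask.astype(np.uint8))
    if n<2: return None
    m=(l==1+np.argmax(s[1:,4])).astype(np.uint8)
    k=max(cv2.findContours(m,cv2.RETR_EXTERNAL,cv2.CHAIN_APPROX_NONE)[0],key=len)[:,0]
    (x,y),(w,h),a=cv2.minAreaRect((rays(c,k,z)*1000).astype(np.float32))
    if w<h: w,h,a=h,w,a+90
    return np.round([x,y,w,h,(a+90)%180-90],1),int(m.sum())
E
python3 - <<'E'
from h import *
c=dict(np.load("top0.npz"));P=cloud(c);z=P[...,2];I=c["img"].astype(int);H=cv2.cvtColor(c["img"],cv2.COLOR_RGB2HSV).astype(int)
def box(u0,v0,u1,v1):
    m=np.zeros((480,640),bool);m[v0:v1,u0:u1]=1;return m
g=box(185,190,285,305)
print("granite z",np.median(z[270:285,210:255]),"shim z",np.median(z[240:255,228:240]), "bench z",np.median(z[330:350,200:260]))
print("granite",rect(c,g&(z>.035),.05))
print("shim",rect(c,g&(H[...,2]>140)&(z>.035),.0525))
r=box(385,225,430,290)
print("riser z",np.median(z[255:265,405:412]))
print("risertop",rect(c,r&(z>.042),.05),"blue all",rect(c,r&(H[...,1]>120)&(H[...,0]>95)&(H[...,0]<130),.0))
n=box(312,212,368,322)
print("nest base",rect(c,n&(z>.006),.01))
print("button",rect(c,n&(H[...,1]>100)&(H[...,0]>45)&(H[...,0]<85),.032),np.median(z[300:305,337:342]))
w=n&(H[...,2]>150)&(H[...,1]<50)&(z>.012)
for a,b in((212,250),(250,290)): print("pad",rect(c,w&box(312,a,368,b),.024))
o=n&(H[...,1]>120)&(H[...,0]<25)
k,l,s,ce=cv2.connectedComponentsWithStats(o.astype(np.uint8))
for i in range(1,k):
    if s[i,4]>15: 
        m=(l==i)&(z>.03); print("wall",rect(c,m,.036) if m.any() else None)
cv2.imwrite("pics/crop0.png",cv2.resize(c["img"][185:365,185:435,::-1],None,fx=3.2,fy=3.2,interpolation=cv2.INTER_CUBIC))
E
```

```text
granite z 0.051583620074807435 shim z 0.05403989394583131 bench z 0.0018756354008709897
granite (array([595.7, 188.6, 200.2, 151.5,   5.9]), 6610)
shim (array([620.9, 189. , 120.2,  54.9,   9.6]), 1287)
riser z 0.0514508846234929
risertop (array([ 575.8, -189.5,   87.5,   34.9,    2. ]), 693) blue all (array([ 575.2, -192. ,  105.2,   46.7,   -0. ]), 825)
nest base (array([552.9, -39.1, 204.5,  86.3,   1. ]), 3655)
button (array([476.8, -40.5,  25.7,  24.8,  64.5]), 123) 0.03379258419613107
pad (array([621. , -38.6,  48.1,  19.8, -89.1]), 226)
pad (array([537.1, -39.6,  47.7,  21.6, -89. ]), 239)
wall (array([645.8, -37.8,  43.3,   6.6, -89.1]), 80)
wall (array([624.5,  -3.5,  21.8,   4.3,   0.9]), 33)
wall (array([ 6.256e+02, -7.260e+01,  2.180e+01,  4.300e+00,  5.000e-01]), 33)
wall (array([532.8,  -4.9,  19.3,   4.3,   0.9]), 30)
wall (array([ 5.34e+02, -7.34e+01,  1.93e+01,  4.30e+00,  5.00e-01]), 30)
wall (array([512. , -39.5,  42.7,   6.4, -89. ]), 64)
```

View pics/crop0.png

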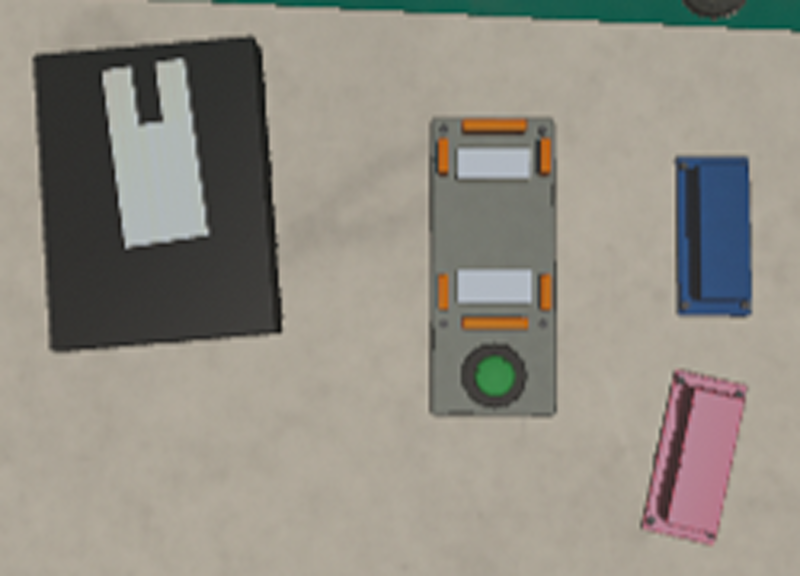

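The crop shows the granite with the shim on it (slot up), the nest with its button at (495,375), the blue riser at (712,235) and the pink decoy at (697,445). The blue block is the riser. All measured sizes match the given ones, with depth reading about 1.6 mm high.

Next is the approach above the shim's middle with the jaw shut.

Call:
arm_command(
  xyz=[
    [10,14,0],
    [20,28,0],
    [25,35,0],
    [25,35,0],
    [25,35,0],
    [25,35,0],
    [25,35,0],
    [25,35,0],
    [25,35,0],
    [25,35,0],
    [25,35,0],
    [25,35,0],
    [25,35,0],
    [25,35,0],
    [25,35,0],
    [25,35,0],
    [25,35,0],
    [25,35,0],
    [25,35,0],
    [25,35,0],
  ],
  spin=[0,0,0,0,0,0,0,0,0,0,0,0,0,0,0,0,-1,-1,-1,-0.6],
  jaw=-1,
  squeeze=10,
)

```text
time: 2.1
tool_pos: [0.6003, 0.1625, 0.4042]
tool_rot: [3.141, 0.001, 0.167]
contact_force: [0.7, 0.2, -0.3]
opening: 0.0006
grip_force: 0.0
```

Call:
arm_command(
  xyz=[
    [8,9,-20],
    [9,9,-30],
    [9,9,-30],
    [0,0,-30],
    [0,0,-25],
    [0,0,-15],
    [0,0,-10],
    [0,0,-4],
    [0,0,0],
    [0,0,0],
  ],
  spin=[0,0,0,0,0,0,0,0,0,0],
)

```text
time: 3.1
tool_pos: [0.6259, 0.1879, 0.2417]
tool_rot: [3.142, -0.002, 0.167]
contact_force: [-0.6, 0.0, -0.0]
opening: 0.0004
grip_force: 0.0
```

Call:
arm_command(
  xyz=[
    [0,1,-4],
    [0,1,-3],
    [0,0,-2],
    [0,0,-1],
    [0,0,-0.5],
    [0,0,-0.5],
    [0,0,0],
    [0,0,0],
  ],
  spin=[0,0,0,0,0,0,0,0],
)

```text
time: 3.9
tool_pos: [0.6257, 0.1899, 0.2308]
tool_rot: [3.142, -0.001, 0.167]
contact_force: [-1.3, 0.6, 5.9]
opening: 0.0006
grip_force: 3.0
```

Call:
arm_command(
  xyz=[
    [0,0,-0.4],
    [0,0,0],
    [0,0,0],
  ],
  spin=[0,0,0],
)

```text
time: 4.2
tool_pos: [0.6258, 0.1898, 0.2308]
tool_rot: [3.142, -0.002, 0.167]
contact_force: [-2.5, 0.1, 7.9]
opening: 0.0005
grip_force: 4.0
```

Call:
arm_command(
  xyz=[
    [0,0,-0.4],
    [0,0,0],
    [-2,-0.2,0],
    [-3,-0.3,0],
    [-5,-0.5,0],
    [-5,-0.5,0],
    [-5,-0.5,0],
    [-5,-0.5,0],
    [-5,-0.5,0],
  ],
  spin=[0,0,0,0,0,0,0,0,0],
)

```text
time: 5.1
tool_pos: [0.5966, 0.1869, 0.2308]
tool_rot: [3.141, -0.006, 0.167]
contact_force: [1.8, 0.6, 7.2]
opening: 0.0004
grip_force: 3.4
```

```bash
cat > shim.py <<'E'
from h import *
import sys
# usage: shim.py z_top u0 v0 u1 v1 [png]
zt=float(sys.argv[1]);u0,v0,u1,v1=map(int,sys.argv[2:6])
s=observe();c=read_camera("top");z=cloud(c)[...,2];H=cv2.cvtColor(c["img"],cv2.COLOR_RGB2HSV)
m=np.zeros((480,640),bool);m[v0:v1,u0:u1]=1
m&=(H[...,2]>140)&(H[...,1]<60)&(np.abs(z-zt-.0015)<.012)
print(s["time"],s["tool_pos"].round(4),s["contact_force"].round(1),rect(c,m,zt))
if len(sys.argv)>6: cv2.imwrite(sys.argv[6],cv2.resize(c["img"][v0-30:v1+30,u0-30:u1+30,::-1],None,fx=3,fy=3))
E
python3 shim.py .0525 185 190 285 330 pics/drag.png
```

```text
5.1 [0.5966 0.1869 0.2308] [1.8 0.6 7.2] (array([552.8, 163.4,  32.8,  23.7,  10.5]), 168)
```

View pics/drag.png

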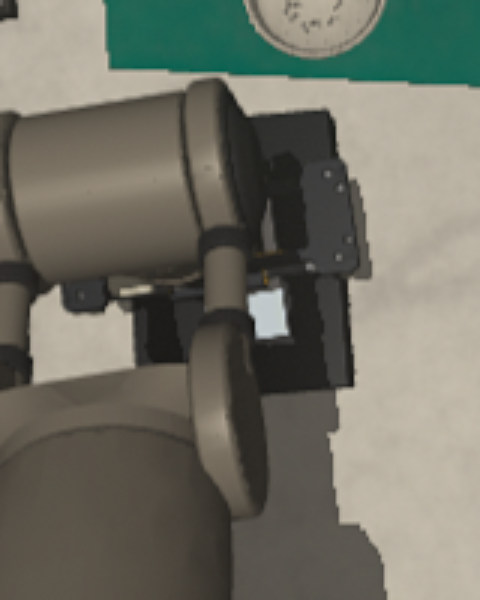

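The crop shows the shim's near end at about (270,315), and it has moved about 27 mm with the fingers. The drag works, so I continue.

Call:
arm_command(
  xyz=[
    [-3,-0.3,0],
    [-5,-0.5,0],
    [-5,-0.5,0],
    [-5,-0.5,0],
    [-5,-0.5,0],
    [-5,-0.5,0],
    [-5,-0.5,0],
    [-5,-0.5,0],
    [-5,-0.5,0],
    [-5,-0.5,0],
    [-5,-0.5,0],
    [-5,-0.5,0],
    [-4,-0.4,0],
    [-2,-0.2,0],
    [0,0,0],
  ],
  spin=[0,0,0,0,0,0,0,0,0,0,0,0,0,0,0],
)

```text
time: 6.65
tool_pos: [0.5325, 0.1805, 0.2307]
tool_rot: [3.142, -0.005, 0.167]
contact_force: [0.3, 0.3, 7.8]
opening: 0.0003
grip_force: 4.4
```

```bash
python3 - <<'E'
from h import *
c=read_camera("side");z=cloud(c)[...,2]
cv2.imwrite("pics/side1.png",cv2.resize(c["img"][150:300,200:420,::-1],None,fx=3.5,fy=3.5))
E
python3 shim.py .0525 185 190 285 340
```

```text
6.7 [0.5326 0.1805 0.2307] [ 0.4 -0.5  9. ] (array([491.6, 157.6,  27. ,  23.2,   1.9]), 133)
```

View pics/side1.png

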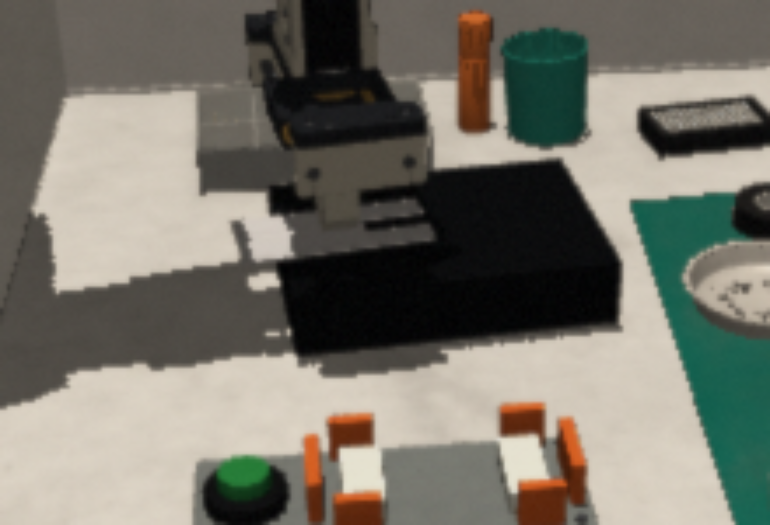

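The side view shows the shim's solid end past the granite's near edge at about (265,240), lying flat. I drag about 14 mm more, then lift off.

Call:
arm_command(
  xyz=[
    [-3,-0.3,0],
    [-4,-0.4,0],
    [-4,-0.4,0],
    [-3,-0.3,0],
    [0,0,0],
    [0,0,0],
    [0,0,3],
    [0,0,10],
    [0,0,30],
    [0,0,40],
    [-30,0,40],
    [-40,-30,20],
    [-20,-50,0],
    [0,-50,0],
    [0,-50,0],
    [0,-40,0],
    [0,0,0],
  ],
  spin=[0,0,0,0,0,0,0,0,0,0,0,0,0,0,0,0,0],
)

```text
time: 8.45
tool_pos: [0.4318, -0.0391, 0.3711]
tool_rot: [3.14, -0.001, 0.162]
contact_force: [-0.5, 0.9, 0.4]
opening: 0.0004
grip_force: 0.0
```

```bash
python3 shim.py .0525 185 190 285 340
```

```text
8.45 [ 0.4318 -0.0391  0.3711] [-0.5  0.9  0.4] (array([515.5, 178.8, 119.2,  55.4,   9.7]), 1325)
```

The shim's middle is 19 mm behind the edge and its end is 41 mm past it, at yaw 9.7°. That is good, so I go to the grasp at shim x = -42 mm.

Call:
arm_command(
  xyz=[
    [5,25,0],
    [7,35,0],
    [8,40,-10],
    [8,40,-20],
    [7,35,-20],
    [5,25,-20],
    [2,11,-20],
    [0,0,-20],
    [0,0,-20],
    [0,0,-15],
    [0,0,-8],
    [0,0,-4],
    [0,0,0],
    [0,0,0],
  ],
  spin=[0.4,0,0,0,0,0,0,0,0,0,0,0,0,0],
  jaw=1,
)

```text
time: 9.9
tool_pos: [0.4741, 0.176, 0.2142]
tool_rot: [3.142, -0.001, 0.174]
contact_force: [-0.2, -0.5, -0.7]
opening: 0.0919
grip_force: 0.0
```

Call:
arm_command(
  xyz=[
    [0,-2,-2],
    [0,-2,-2],
    [0,0,0],
    [0,0,0],
  ],
  spin=[-0.3,0,0,0],
)

```text
time: 10.3
tool_pos: [0.4739, 0.1716, 0.2096]
tool_rot: [3.142, 0.0, 0.168]
contact_force: [-0.7, -0.2, 0.2]
opening: 0.0919
grip_force: 0.0
```

Call:
arm_command(
  xyz=[
    [0,0,0],
    [0,0,0],
    [0,0,0],
    [0,0,0],
    [0,0,0],
    [0,0,0],
    [0,0,0],
    [0,0,0],
  ],
  spin=[0,0,0,0,0,0,0,0],
  jaw=-1,
  squeeze=30,
)

```text
time: 11.1
tool_pos: [0.4739, 0.1717, 0.2095]
tool_rot: [3.142, 0.0, 0.169]
contact_force: [0.7, 0.5, -0.9]
opening: 0.0547
grip_force: 30.0
```

Call:
arm_command(
  xyz=[
    [0,0,3],
    [0,0,7],
    [0,0,15],
    [0,0,20],
    [0,-10,20],
    [2,-20,15],
    [4,-25,0],
    [6,-30,0],
    [6,-32,0],
    [6,-32,0],
    [6,-32,0],
    [6,-32,0],
    [6,-32,0],
    [6,-32,0],
    [5,-30,0],
    [4,-25,0],
    [3,-15,0],
    [2,-10,0],
    [0,0,0],
    [0,0,0],
  ],
  spin=[0,0,0,0,0,0,-0.8,-0.8,-1,-1,-1,-1,-1,-1,-1,0,0,0,0,0],
)

```text
time: 13.1
tool_pos: [0.5358, -0.1845, 0.2895]
tool_rot: [-3.141, 0.001, 0.019]
contact_force: [-0.3, 0.6, -1.1]
opening: 0.0546
grip_force: 30.0
```

```bash
python3 - <<'E'
from h import *
s=observe();print(s["tool_pos"],s["tool_rot"],s["opening"])
c=read_camera("side");z=cloud(c)[...,2]
cv2.imwrite("pics/side2.png",cv2.resize(c["img"][180:380,180:440,::-1],None,fx=3,fy=3))
E
python3 shim.py .132 280 150 440 300
```

```text
[ 0.53576308 -0.18450522  0.28945923] [-3.14103248e+00  5.93487683e-04  1.89824000e-02] 0.054606415164351864
13.15 [ 0.5358 -0.1843  0.2895] [ 0.2  1.2 -0.1] (array([ 6.183e+02, -1.647e+02,  3.760e+01,  1.760e+01, -1.000e-01]), 178)
```

View pics/side2.png

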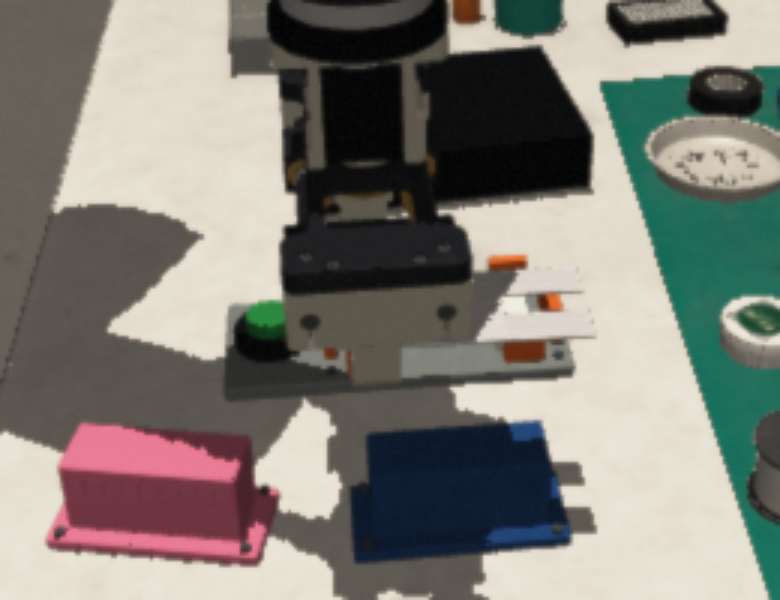

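The side view shows the shim held level above the riser, with its slotted end at (545,305). I lower it now.

Call:
arm_command(
  xyz=[
    [-1,-3,-10],
    [-1,-3,-20],
    [0,0,-20],
    [0,0,-14],
    [0,0,-8],
    [0,0,-4],
    [0,0,-1],
    [0,0,0],
    [0,0,0],
  ],
  spin=[0,0,0,0,0,0,0,0,0],
)

```text
time: 14.1
tool_pos: [0.5341, -0.1913, 0.2132]
tool_rot: [3.141, -0.001, 0.019]
contact_force: [-0.4, -0.3, -0.8]
opening: 0.0544
grip_force: 30.0
```

Call:
arm_command(
  xyz=[
    [0,0,-0.6],
    [0,0,-0.6],
    [0,0,-0.4],
    [0,0,0],
  ],
  spin=[0,0,0,0],
)

```text
time: 14.5
tool_pos: [0.5339, -0.1912, 0.2109]
tool_rot: [3.142, 0.0, 0.019]
contact_force: [0.1, -0.5, -0.6]
opening: 0.0548
grip_force: 30.0
```

Call:
arm_command(
  xyz=[
    [0,0,-0.4],
    [0,0,-0.4],
    [0,0,-0.4],
    [0,0,-0.2],
    [0,0,0],
  ],
  spin=[0,0,0,0,0],
)

```text
time: 15.0
tool_pos: [0.5339, -0.1913, 0.2095]
tool_rot: [3.141, -0.0, 0.019]
contact_force: [-0.5, 1.0, -0.6]
opening: 0.0545
grip_force: 30.0
```

Call:
arm_command(
  xyz=[
    [0,0,-0.3],
    [0,0,-0.3],
    [0,0,0],
  ],
  spin=[0,0,0],
)

```text
time: 15.3
tool_pos: [0.5339, -0.1913, 0.2095]
tool_rot: [3.141, -0.0, 0.019]
contact_force: [-1.6, 0.6, 5.1]
opening: 0.0545
grip_force: 30.0
```

Call:
arm_command(
  xyz=[
    [0,0,0],
    [0,0,0],
    [0,0,0],
    [0,0,0],
    [0,0,0],
    [0,0,0],
  ],
  spin=[0,0,0,0,0,0],
  jaw=1,
)

```text
time: 15.9
tool_pos: [0.5339, -0.1913, 0.2088]
tool_rot: [3.142, 0.0, 0.019]
contact_force: [0.7, -1.1, -0.7]
opening: 0.0913
grip_force: 0.0
```

Call:
arm_command(
  xyz=[
    [0,0,5],
    [0,0,20],
    [0,0,40],
    [0,0,40],
    [-30,30,10],
    [-30,40,0],
    [-30,40,0],
    [0,40,0],
    [0,30,0],
    [0,0,0],
    [0,0,0],
  ],
  spin=[0,0,0,0,0,0,0,0,0,0,0],
)

```text
time: 17.0
tool_pos: [0.4439, -0.011, 0.3243]
tool_rot: [3.141, -0.001, 0.02]
contact_force: [0.3, -0.3, -0.3]
opening: 0.0915
grip_force: 0.0
```

```bash
python3 shim.py .0525 380 200 440 300; python3 -c "
from cell import *;print(observe()['tool_rot'])"
```

```text
17.0 [ 0.4439 -0.011   0.3243] [ 0.3 -0.3 -0.3] (array([ 576.8, -190.1,  119.4,   55.1,   -0. ]), 1329)
[ 3.14099916e+00 -6.79119145e-04  1.91141383e-02]
```

The shim lies centred on the riser, with its middle within about 1–2 mm. Now I take it across its middle.

Call:
arm_command(
  xyz=[
    [10,-14,0],
    [20,-28,0],
    [26,-35,0],
    [26,-35,0],
    [22,-30,0],
    [16,-22,-10],
    [11,-15,-20],
    [0,0,-20],
    [0,0,-20],
    [0,0,-15],
    [0,0,-10],
    [0,0,-6],
    [0,0,0],
    [0,0,0],
  ],
  spin=[0,0,0,0,0,0,0,0,0,0,0,0,0,0],
)

```text
time: 18.45
tool_pos: [0.5751, -0.1908, 0.2235]
tool_rot: [3.141, -0.001, 0.018]
contact_force: [0.4, 0.4, -1.0]
opening: 0.0919
grip_force: 0.0
```

Call:
arm_command(
  xyz=[
    [0,0.5,-3],
    [0,0,-3],
    [0,0,0],
    [0,0,0],
  ],
  spin=[-0.5,0,0,0],
)

```text
time: 18.85
tool_pos: [0.5749, -0.1896, 0.217]
tool_rot: [3.141, -0.0, 0.01]
contact_force: [-1.2, -1.5, -0.7]
opening: 0.0916
grip_force: 0.0
```

Call:
arm_command(
  xyz=[
    [0,0,0],
    [0,0,0],
    [0,0,0],
    [0,0,0],
    [0,0,0],
    [0,0,0],
    [0,0,0],
    [0,0,0],
  ],
  spin=[0,0,0,0,0,0,0,0],
  jaw=-1,
  squeeze=25,
)

```text
time: 19.65
tool_pos: [0.5749, -0.1898, 0.2169]
tool_rot: [3.141, -0.0, 0.01]
contact_force: [-0.1, -0.7, 0.7]
opening: 0.0547
grip_force: 25.0
```

Call:
arm_command(
  xyz=[
    [0,0,3],
    [0,0,7],
    [0,0,15],
    [0,0,20],
    [0,8,15],
    [0,15,0],
    [0.5,22,0],
    [0.5,25,0],
    [0.5,25,0],
    [0.5,22,0],
    [0.5,18,0],
    [0,10,0],
    [0,5,0],
    [0,0,0],
    [0,0,0],
  ],
  spin=[0,0,0,0,0,0,0.3,0,0,0,0,0,0,0,0],
)

```text
time: 21.15
tool_pos: [0.5774, -0.0402, 0.2768]
tool_rot: [3.141, 0.0, 0.015]
contact_force: [0.1, -0.6, -1.1]
opening: 0.0549
grip_force: 25.0
```

Run:
```python
from h import *
s=observe();print(s["tool_pos"],s["tool_rot"],s["opening"])
c=read_camera("top");z=cloud(c)[...,2];H=cv2.cvtColor(c["img"],cv2.COLOR_RGB2HSV)
m=(H[...,2]>120)&(H[...,1]<60)&(abs(z-.089)<.012);m[:,:280]=0;m[:,400:]=0
k,l,st,_=cv2.connectedComponentsWithStats(m.astype(np.uint8))
for i in range(1,k):
    if st[i,4]>20: print(st[i],rect(c,l==i,.0875))
c=read_camera("side")
cv2.imwrite("pics/side3.png",cv2.resize(c["img"][180:330,200:440,::-1],None,fx=3.2,fy=3.2))
```

```text
[ 0.57738064 -0.04018558  0.27680044] [3.14130097e+00 1.14188987e-04 1.47977089e-02] 0.054940019803048405
[283  96  18  14  50] (array([892. ,  64. ,  42. ,  17.2, -60.4]), 50)
```

View pics/side3.png

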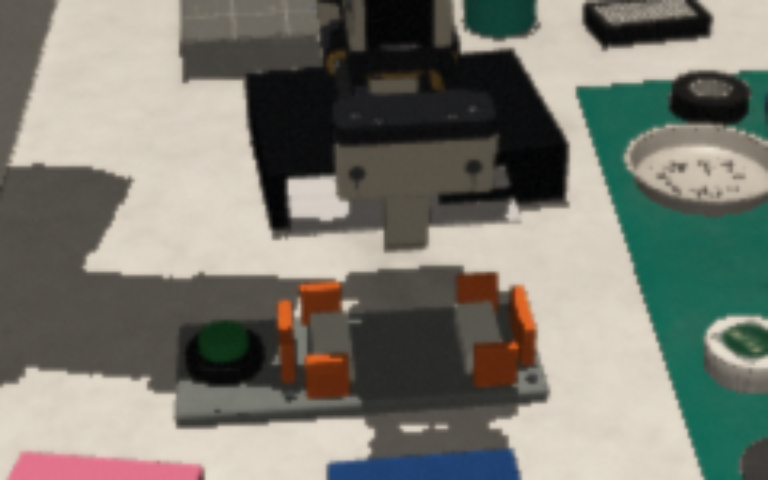

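The side view shows the shim level in the fingers above the nest, spanning columns 288–518, and the nest is clear below. I lower it.

Call:
arm_command(
  xyz=[
    [0,0.6,-10],
    [0,0.6,-18],
    [0,0,-18],
    [0,0,-12],
    [0,0,-8],
    [0,0,-5],
    [0,0,-3],
    [0,0,-2],
    [0,0,-2],
    [0,0,-2],
    [0,0,-1],
    [0,0,0],
    [0,0,0],
  ],
  spin=[0,0,0,0,0,0,0,0,0,0,0,0,0],
)

```text
time: 22.55
tool_pos: [0.5774, -0.0386, 0.196]
tool_rot: [3.141, -0.0, 0.015]
contact_force: [-0.5, 0.2, -0.0]
opening: 0.0551
grip_force: 25.0
```

Call:
arm_command(
  xyz=[
    [0,0,-1.5],
    [0,0,-1.5],
    [0,0,-1],
    [0,0,-0.5],
    [0,0,-0.5],
    [0,0,0],
  ],
  spin=[0,0,0,0,0,0],
)

```text
time: 23.15
tool_pos: [0.5774, -0.0386, 0.1909]
tool_rot: [3.141, -0.0, 0.015]
contact_force: [-1.3, 0.1, -0.4]
opening: 0.0553
grip_force: 25.0
```

Call:
arm_command(
  xyz=[
    [0,0,-0.4],
    [0,0,-0.4],
    [0,0,0],
  ],
  spin=[0,0,0],
)

```text
time: 23.45
tool_pos: [0.5774, -0.0386, 0.1908]
tool_rot: [3.141, -0.0, 0.015]
contact_force: [-2.0, 0.8, 6.6]
opening: 0.0548
grip_force: 25.0
```

Call:
arm_command(
  xyz=[
    [0,0,0],
    [0,0,0],
    [0,0,0],
    [0,0,0],
    [0,0,0],
    [0,0,0],
  ],
  spin=[0,0,0,0,0,0],
  jaw=1,
)

```text
time: 24.05
tool_pos: [0.5774, -0.0386, 0.19]
tool_rot: [3.142, 0.0, 0.015]
contact_force: [0.3, -0.1, 0.4]
opening: 0.0912
grip_force: 0.0
```

Call:
arm_command(
  xyz=[
    [0,0,5],
    [0,0,20],
    [0,0,35],
    [0,0,40],
    [-20,30,20],
    [-30,40,0],
    [-30,40,0],
    [-20,40,0],
    [0,30,0],
    [0,0,0],
    [0,0,0],
  ],
  spin=[0,0,0,0,0,0,0,0,0,0,0],
)

```text
time: 25.15
tool_pos: [0.4773, 0.1418, 0.3105]
tool_rot: [3.141, -0.001, 0.017]
contact_force: [-0.5, 0.1, -0.3]
opening: 0.0921
grip_force: 0.0
```

```bash
python3 shim.py .0265 305 205 375 290 pics/nest.png
```

```text
25.15 [0.4773 0.1418 0.3105] [-0.5  0.1 -0.3] (array([577.4, -38.1, 119.7,  54.5,   0.9]), 1364)
```

View pics/nest.png

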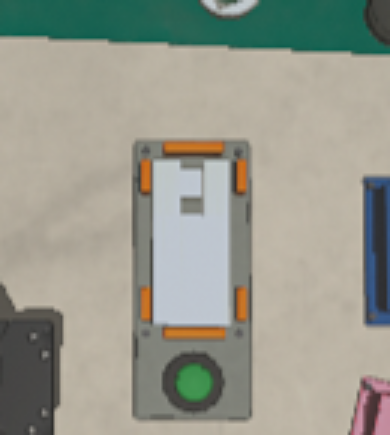

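The crop shows the shim lying between the orange walls on its pads, about 2 mm off centre. The button is at (193,382). Now I press it.

Call:
arm_command(
  xyz=[
    [0,-15,0],
    [0,-30,0],
    [0,-35,0],
    [0,-35,0],
    [0,-30,-10],
    [0,-22,-20],
    [0,-15,-20],
    [0,0,-20],
    [0,0,-12],
    [0,0,-6],
    [0,0,0],
    [0,0,0],
  ],
  spin=[0,0,0,0,0,0,0,0,0,0,0,0],
  jaw=-1,
  squeeze=10,
)

```text
time: 26.4
tool_pos: [0.4776, -0.041, 0.2226]
tool_rot: [3.141, -0.001, 0.015]
contact_force: [0.1, 0.2, -0.3]
opening: 0.0017
grip_force: 0.0
```

Call:
arm_command(
  xyz=[
    [0,0,-5],
    [0,0,-3],
    [0,0,-2],
    [0,0,-2],
    [0,0,-1],
    [0,0,-1],
    [0,0,-1],
    [0,0,0],
    [0,0,0],
  ],
  spin=[0,0,0,0,0,0,0,0,0],
)

```text
time: 27.3
tool_pos: [0.4774, -0.0405, 0.2072]
tool_rot: [3.142, -0.0, 0.015]
contact_force: [-0.5, 0.5, 3.0]
opening: 0.0006
grip_force: 1.5
```

Call:
arm_command(
  xyz=[
    [0,0,-1],
    [0,0,-1],
    [0,0,-1],
    [0,0,-0.7],
    [0,0,0],
    [0,0,0],
  ],
  spin=[0,0,0,0,0,0],
)

```text
time: 27.9
tool_pos: [0.4774, -0.0405, 0.2041]
tool_rot: [3.141, -0.0, 0.015]
contact_force: [-3.0, 1.9, 12.7]
opening: 0.0006
grip_force: 6.2
```

12.7 N with the travel stopped at 6 mm means the button is fully in. I release it and retreat.

Call:
arm_command(
  xyz=[
    [0,0,0],
    [0,0,3],
    [0,0,10],
    [0,0,30],
    [0,0,40],
    [0,30,30],
    [-10,40,0],
    [-10,40,0],
    [0,30,0],
    [0,0,0],
    [0,0,0],
    [0,0,0],
  ],
  spin=[0,0,0,0,0,0,0,0,0,0,0,0],
)

```text
time: 29.1
tool_pos: [0.4575, 0.0987, 0.3164]
tool_rot: [3.141, 0.0, 0.015]
contact_force: [-0.4, -0.4, -0.0]
opening: 0.0003
grip_force: 0.0
```

```bash
python3 shim.py .0265 305 205 375 290
python3 - <<'E'
from h import *
c=read_camera("top");c0=np.load("top0.npz")
z=cloud(c)[...,2];print("button z",np.median(z[300:305,337:342]),"before .0338; far-area diff",np.abs(c["img"][:190,190:440].astype(int)-c0["img"][:190,190:440]).max(-1).__gt__(40).sum())
E
```

```text
29.1 [0.4575 0.0987 0.3164] [-0.4 -0.4 -0. ] (array([578.4, -38.1, 117.6,  54.5,   0.9]), 1359)
button z 0.03364105480249946 before .0338; far-area diff 0
```

```bash
python3 -c "
from cell import *;print(hand_in())"
```

```text
the job is handed in; nothing more can be done
None
```

The job is handed in at about 29 s of the 67 s allowed, with no verdict returned: the shim went from the granite overhang to the blue riser and now lies in the nest, measured about 2 mm off centre, and the button was pushed fully in and has sprung back, with the spool and tin area unchanged on camera.

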